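# Seat the keyed bead die in its base

### The job

Set up the bead press: pick up the brass die whose oblong foot has a key tab at one end, and lower it into the matching pocket of the aluminium base, tab in the notch, until it drops fully home and stands upright on the pocket floor; then let go. Do not drop it in from a height. Leave the die with the six-sided foot where it stands.

Things in the scene. Friction and masses are not known exactly. Their poses are not given: they have to be found in the camera images.
- keyed_die_handle (a point): Die to seat, 0.25-0.5 kg: brass foot 14 mm thick, 60 (x) by 40 mm (y), with a 16 mm wide key tab reaching 24 mm beyond its +x end; centred on it a 32 x 32 mm collar and an upright square maple handle, 26 x 26 mm, sides parallel to the foot, from 17 to 64 mm above the underside. Loose on the bench. Point: on the handle's axis, 42 mm above the underside, where to grip. x points to the tab, z up.
- pocket_floor (a point): Centre of the flat dark pocket floor in the fixed aluminium base (148 x 108 mm, top 22 mm above the bench). Pocket 14 mm deep, 76 (x) by 56 mm (y) at the floor, with a 32 mm wide notch going 24 mm beyond its +x end: 8 mm play all round the die. Upper 8 mm of the walls flare out by 4 mm. The die fits only with its x along this x, handle over this point. x points to the notch, z up.
- hex_die_handle (a point): The other die, to be left alone: the same maple handle and collar on a six-sided brass foot, 66 mm across flats, 14 mm thick, too big for the pocket. Loose. Point: on its handle's axis, 42 mm above its underside.

How it is judged:
By the outcome, as a careful person would: the job done as asked, in the order asked, and still so for the second after the job is handed in, with the robot touching nothing.
It also fails if it takes over 48 s, if anything falls off the work surface, if the arm or the gripper's body presses on something with over 40 N, if the wrist force passes 120 N, or if a joint passes its speed limit or range.

### The arm

A 6-joint arm with a two-finger parallel gripper is mounted at the origin on a cart in front of the work surface, level with it; the furniture and walls round the work are solid. World frame = base frame: x ahead of the robot, y to its left, z up, the work surface at z = 0. Lengths are in m, angles in degrees, forces in N, time in s.
With the tool pointing down it reaches from about 0.425 to 1.125 m from the base axis. Payload 14.9 kg.
Tool frame: the origin (TCP) lies on the centre line of the jaws, within the pads' length; the fingertips stand 8 mm ahead of it and the grasp point (between the pads) lies 11 mm behind it (bot.nose_length is the distance from the TCP to the fingertips, in m); z points along the fingers, y is the line along which they close (so a half turn about z gives the same grasp; the last joint's range is limited). The gripper opens to 91 mm and grips with 3 to 60 N. Pads are 32 mm wide; open, the fingers measure 118 mm over their backs; the gripper's body (76 mm by 178 mm) begins 60 mm behind the grasp point.
Start: joints at [-65.105, 21.709, 99.362, -0, 58.929, -1.908], TCP at [0.316, -0.625, 0.201] pointing down, gripper open.
Joint ranges: [-158.91, 158.91], [-42.39, 125.64], [0.06, 152.35], [-60.88, 240.88], [17.5, 164.5], [-176.32, 176.32]. Speed limits (degrees/s): [108.29, 108.29, 136.94, 180, 180, 180].

### API

Orientations are given as a 3x3 rotation matrix whose columns are the frame's x, y, z axes.
In Python, from plant import bot gives the robot as it stands.
- The arm moves only by the shell command python3 -m pendant 'ROWS' [OPENING] [FORCE]. ROWS is JSON, a list of rows, each an object of numbers: "dx", "dy", "dz": the shift along the tool's x, y, z in units of 40 mm (1.0 is 40 mm); "wx", "wy", "wz": the turn, a rotation vector about the tool's x, y, z in units of 5 degrees (1.0 is 5 degrees). In form: [{"dx": .., "dy": .., "dz": .., "wx": .., "wy": .., "wz": ..}, ...]. A call has 1 to 5 rows; each row is the pose to reach, as a shift and turn from the pose commanded when the call began, along the tool's axes at that moment; what a row does not reach only later rows make up. A row lasts 1/12 s, in which the tool goes at most 41.7 mm and 7.16 degrees, less where a joint would pass 70% of its speed; a pose out of reach is approached as far as the arm can. A call with a gripper value outside its range is refused whole. OPENING is the finger opening in mm, from 0 to 91.2, set as the call begins (- or left out, the last holds). The fingers move at their own pace and stop on an object; FORCE is the grip in N (left out, the last holds). Time passes only in rows, so rows that repeat a pose let the fingers close. It gives the time, the measured TCP pose, the force, the opening and the grip force at its end, in the units of the state.
- bot.observe(): the state, without advancing time (a new reading comes with each control period).
- bot.camera(name): name is "scene" or "side" or "wrist"; returns a dict with "pixels" (480x640x3 uint8, red, green, blue), "fx", "fy", "cx", "cy" (pixels), "k1" (the pictures are not rectified: a ray, as slopes to the right and down, at radius r is drawn at 1 + k1 r^2 times it, then the intrinsics apply), "R" (3x3) and "t" (3): a world point X has camera coordinates R X + t. Camera axes: x right, y down, z forward; pixel columns grow to the right and rows downward; lengths in m; the calibration is good to about 2 mm. A picture is of the moment at which its call begins. There is no depth.
- bot.sign_off(): hands the job in; it is judged then, once.
The state is a dict: "time_s": time; "joint_pos": joint angles; "joint_velocities": joint speeds; "effort": joint torques, N m; "position": TCP position; "ee_rot": TCP orientation; "ft_force": force on the tool from outside, world axes, zero at the start; "moment": the same for the moment, N m; "width": finger opening in m; "finger_force": force on a finger pad.
Only numpy, scipy, OpenCV 4.12 (cv2) and the standard library are available. Lean on these libraries where they do the work, as an engineer would, in place of code of your own. Each camera call takes 0.05 s, during which the arm holds its last target. There are 200 camera calls.

## Working session

There is one attempt and no reset: what is moved stays moved. The work goes in short steps, Python scripts to look and compute and a shell command to move; the robot and the scene stay as the last step left them, time stands still between calls to the robot, and variables do not carry over. Pictures are saved under pics/ and viewed, at most 10 in all, crops included, and the job is handed in when it is done.

```bash
mkdir -p pics
python3 - <<'E'
from plant import bot
import cv2,json
for n in ["scene","side"]:
    c=bot.camera(n); cv2.imwrite(f"pics/{n}0.png",c["pixels"][:,:,::-1])
    print(n,[c[k] for k in("fx","fy","cx","cy","k1")],c["R"],c["t"])
s=bot.observe(); print(s["time_s"],s["position"],s["ee_rot"])
E
```

```text
scene [563.366506980145, 563.366506980145, 321.13387489152586, 231.20069748319816, 0.009706905142195904] [[-0.80142993 -0.59766806 -0.02242686]
 [-0.27088745  0.39616081 -0.87731215]
 [ 0.53322609 -0.69702906 -0.4793959 ]] [0.37103038 0.23762666 0.54479632]
side [544.3166773638426, 544.3166773638426, 308.35913320499446, 239.90226655958432, -0.0993236154854018] [[ 0.99717854 -0.07391903  0.01307464]
 [-0.02828751 -0.53136049 -0.8466734 ]
 [ 0.06953262  0.84391469 -0.53195226]] [-5.38229199e-01 -1.40435521e-04  9.87127602e-01]
0.1 [ 0.3155046  -0.62445999  0.20054627] [[ 8.92560049e-01  4.50928393e-01 -3.79319435e-04]
 [ 4.50928546e-01 -8.92559577e-01  9.20623895e-04]
 [ 7.65702589e-05 -9.92758070e-04 -9.99999504e-01]]
```

View pics/scene0.png

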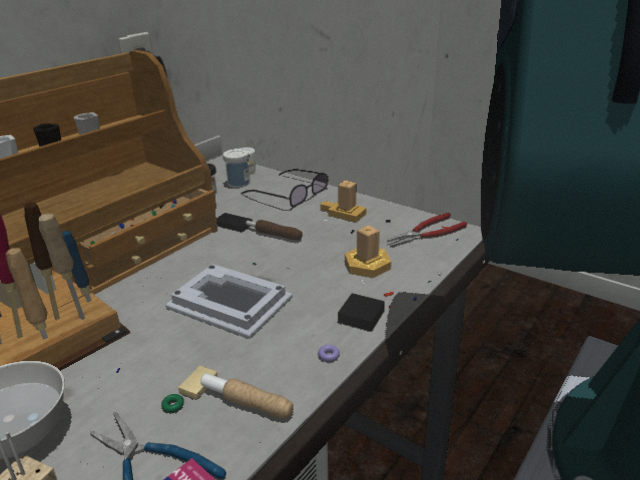

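View pics/side0.png

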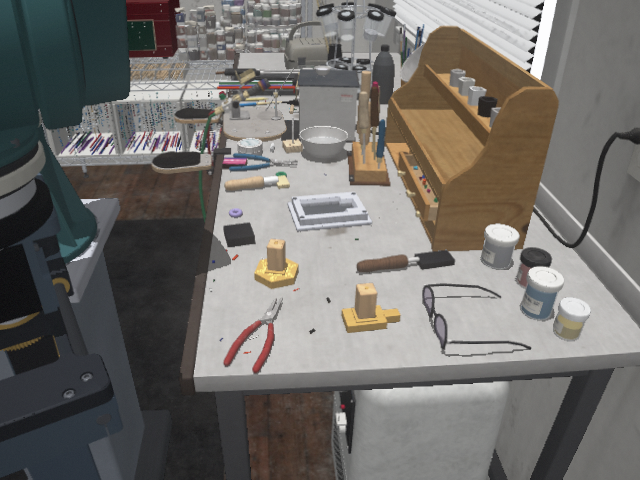

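Both views show the keyed die (scene about 347,205; side about 366,310, tab toward +x), the hex die (scene 368,250; side 276,265) and the base (scene 230,298; side 330,210). I'll zoom in on the keyed die and the base next.

Run:
```python
import cv2,numpy as np
a=cv2.imread("pics/scene0.png");b=cv2.imread("pics/side0.png")
f=lambda i,x,y,w,h,s:cv2.resize(i[y:y+h,x:x+w],(400,300),interpolation=cv2.INTER_CUBIC)
o=np.vstack([np.hstack([f(a,310,170,80,60,5),f(a,160,250,140,105,5)]),np.hstack([f(b,330,275,80,60,5),f(b,280,178,100,75,4)])])
cv2.imwrite("pics/crop1.png",o)
```

```text
(no output)
```

View pics/crop1.png

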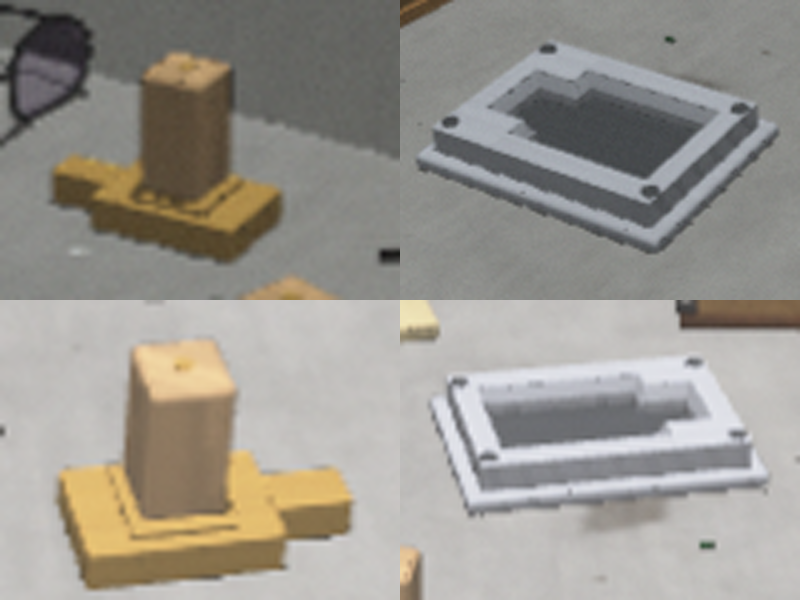

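The crops show the tab and the notch both pointing to about world +x. I'll fit both poses by reprojecting the model corners.

```bash
cat > h.py <<'E'
import numpy as np
from scipy.optimize import least_squares
def proj(c,X):
    p=np.asarray(X)@np.array(c["R"]).T+c["t"]; s=p[:,:2]/p[:,2:]
    s=s*(1+c["k1"]*(s**2).sum(1,keepdims=True))
    return s*[c["fx"],c["fy"]]+[c["cx"],c["cy"]]
def fit(obs,x0):  # obs: list of (cam, Nx3 local, Nx2 px); x=(x,y,yaw deg)
    def res(x):
        a=np.radians(x[2]);R=np.array([[np.cos(a),-np.sin(a),0],[np.sin(a),np.cos(a),0],[0,0,1]])
        return np.concatenate([(proj(c,np.array(L)@R.T+[x[0],x[1],0])-P).ravel() for c,L,P in obs])
    r=least_squares(res,x0,loss="soft_l1",x_scale=[.01,.01,5])
    return r.x,res(r.x).reshape(-1,2)
E
python3 - <<'E'
import numpy as np
from plant import bot
from h import *
sc=bot.camera("scene");sd=bot.camera("side")
S=lambda d:np.array(d,float)
# die
La=S([(-30,20,0),(30,20,0),(-30,-20,0),(-30,20,14),(-30,-20,14),(54,8,0),(54,8,14),(0,0,64)])/1e3
Pa=S([(233,262),(97,228),(275,228),(235,233),(283,187),(57,205),(53,172),(187,66)])/5+[310,170]
Lb=S([(-30,-20,0),(30,-20,0),(-30,-20,14),(30,-20,14),(-30,20,14),(54,-8,0),(54,-8,14),(54,8,14),(0,0,64)])/1e3
Pb=(S([(92,587),(283,568),(90,555),(285,537),(60,473),(350,530),(350,503),(343,470),(183,366)])-[0,300])/5+[330,275]
np.set_printoptions(precision=4,suppress=True)
for o in ([(sc,La,Pa),(sd,Lb,Pb)],[(sc,La,Pa)],[(sd,Lb,Pb)]):
    x,r=fit(o,[.6,-.5,0]);print("die",x);
    if len(o)==2: print(r.T.round(1))
Lc=S([(-42,-32,22),(-42,32,22),(66,20,22),(66,-20,22),(42,-32,22)])/1e3
Pc=(S([(712,117),(665,178),(487,105),(533,70),(583,72)])-[400,0])/2.857+[160,250]
Ld=S([(-42,-32,22),(-42,32,22),(42,32,22),(42,20,22),(66,20,22),(66,-20,22),(42,-20,22),(42,-32,22)])/1e3
Pd=(S([(500,447),(485,388),(637,375),(642,388),(695,383),(710,420),(672,420),(665,432)])-[400,300])/4+[280,178]
for o in ([(sc,Lc,Pc),(sd,Ld,Pd)],[(sc,Lc,Pc)],[(sd,Ld,Pd)]):
    x,r=fit(o,[.55,-.1,0]);print("base",x)
    if len(o)==2: print(r.T.round(1))
# hex handle top
x,r=fit([(sc,S([(0,0,.064)]),S([(369,229)])),(sd,S([(0,0,.064)]),S([(277,242)]))],[.5,-.4,0]);print("hex",x[:2])
E
```

```text
die [ 0.6016 -0.2651  6.4366]
[[-0.7 -2.2  0.7 -1.  -0.7 -2.  -1.4 -0.9 -1.6 -0.1 -0.7  0.4 -1.2 -0.5
   0.5 -1.6 -0.4]
 [ 0.4  0.2 -1.6 -0.6 -0.1 -0.4 -0.5  0.2  2.2  1.1  1.3  0.   0.1  1.5
  -0.3 -0.5  0.7]]
die [ 0.5993 -0.2654  5.3386]
die [ 0.6028 -0.2633  5.1995]
base [0.5721 0.0597 7.1495]
[[ 1.9 -8.4 -1.9  0.   0.3 -0.2 -2.6  0.2  0.5 -1.2  0.5 -1.9  1.4]
 [-1.8  1.   0.8 -0.5 -1.   0.9  0.  -0.1 -0.6 -0.3 -0.1  0.9  0.9]]
base [ 0.5694  0.0571 10.9465]
base [0.5727 0.0611 6.2008]
hex [ 0.4768 -0.1405]
```

```bash
python3 -m pendant '[{"dx":0.5,"dy":-0.2},{"dx":1.4,"dy":-0.6},{"dx":2.3,"dy":-1.0},{"dx":3.2,"dy":-1.4},{"dx":4.1,"dy":-1.8}]' 80 && python3 -m pendant '[{"dx":0.9,"dy":-0.4},{"dx":1.8,"dy":-0.8},{"dx":2.7,"dy":-1.2},{"dx":3.6,"dy":-1.6},{"dx":4.1,"dy":-1.8}]'
cat >> h.py <<'E'
from scipy.spatial.transform import Rotation as Ro
def plan(bot,p,yaw):
    s=bot.observe();R=np.array(s["ee_rot"]);a=np.radians(yaw)
    G=np.array([[np.cos(a),np.sin(a),0],[np.sin(a),-np.cos(a),0],[0,0,-1]])
    d=R.T@(np.array(p)-s["position"])/.04; w=Ro.from_matrix(R.T@G).as_rotvec(degrees=True)/5
    print("t",s["time_s"],"pos",np.round(s["position"],4),"yaw",np.degrees(np.arctan2(R[1,0],R[0,0])).round(2),"d",d.round(3),"w",w.round(3),"F",np.round(s["ft_force"],1),"width",s["width"],"ff",s["finger_force"])
E
python3 -c "
from plant import bot
from h import *
plan(bot,[.601,-.265,.2],5.7)"
```

```text
t 0.2 pos [ 0.3156 -0.6246  0.2008] yaw 26.8 d [10.423 -4.805  0.023] w [-8.000e-03  1.000e-03  4.221e+00] F [-0.4  0.2 -0.7] width 0.090949038970755 ff 0.0schema error: expected keys dx, dy, dz, wx, wy, wz
```

```bash
python3 -m pendant '[{"dx":0.5,"dy":-0.2,"dz":0,"wx":0,"wy":0,"wz":0},{"dx":1.4,"dy":-0.6,"dz":0,"wx":0,"wy":0,"wz":0},{"dx":2.3,"dy":-1.0,"dz":0,"wx":0,"wy":0,"wz":0},{"dx":3.2,"dy":-1.4,"dz":0,"wx":0,"wy":0,"wz":0},{"dx":4.1,"dy":-1.8,"dz":0,"wx":0,"wy":0,"wz":0}]' 80 && python3 -m pendant '[{"dx":0.9,"dy":-0.4,"dz":0,"wx":0,"wy":0,"wz":0},{"dx":1.8,"dy":-0.8,"dz":0,"wx":0,"wy":0,"wz":0},{"dx":2.7,"dy":-1.2,"dz":0,"wx":0,"wy":0,"wz":0},{"dx":3.6,"dy":-1.6,"dz":0,"wx":0,"wy":0,"wz":0},{"dx":4.1,"dy":-1.8,"dz":0,"wx":0,"wy":0,"wz":0}]'
python3 -c "
from plant import bot
from h import *
plan(bot,[.601,-.265,.2],5.7)"
```

```text
time_s: 0.62
position: [0.4303, -0.4851, 0.2011]
ee_rot: [[0.893, 0.45, -0.0], [0.45, -0.893, 0.0], [-0.0, -0.0, -1.0]]
ft_force: [0.6, -0.6, 0.4]
width: 0.0799
finger_force: 0.0
time_s: 1.03
position: [0.5452, -0.3453, 0.2011]
ee_rot: [[0.892, 0.452, 0.0], [0.452, -0.892, 0.0], [0.0, -0.0, -1.0]]
ft_force: [-0.1, -1.2, -0.4]
width: 0.08
finger_force: 0.0
t 1.0333 pos [ 0.5452 -0.3453  0.2011] yaw 26.89 d [ 2.152 -1.161  0.029] w [-4.000e-03 -3.000e-03  4.238e+00] F [-0.1 -1.2 -0.4] width 0.08001258727919783 ff 0.0
```

```bash
python3 -m pendant '[{"dx":0.8,"dy":-0.4,"dz":0,"wx":0,"wy":0,"wz":1.2},{"dx":1.6,"dy":-0.85,"dz":0,"wx":0,"wy":0,"wz":2.4},{"dx":2.15,"dy":-1.16,"dz":0,"wx":0,"wy":0,"wz":3.6},{"dx":2.15,"dy":-1.16,"dz":0,"wx":0,"wy":0,"wz":4.24},{"dx":2.15,"dy":-1.16,"dz":0,"wx":0,"wy":0,"wz":4.24}]'
python3 - <<'E'
from plant import bot
from h import *
import cv2
plan(bot,[.601,-.265,.031],5.7)
c=bot.camera("wrist");cv2.imwrite("pics/w1.png",c["pixels"][:,:,::-1]);np.save("w1.npy",c,allow_pickle=True)
print(-np.array(c["R"]).T@c["t"], np.array(c["R"])[2])
E
```

```text
time_s: 1.45
position: [0.5999, -0.2669, 0.201]
ee_rot: [[0.995, 0.097, -0.0], [0.097, -0.995, 0.0], [-0.0, -0.0, -1.0]]
ft_force: [-0.4, 0.1, -0.4]
width: 0.0797
finger_force: 0.0
t 1.45 pos [ 0.5999 -0.2669  0.201 ] yaw 5.57 d [ 0.033 -0.043  4.249] w [-0.002  0.003 -0.025] F [-0.4  0.1 -0.4] width 0.07967457288266763 ff 0.0
[ 0.67626762 -0.25941318  0.38466276] [-0.26754728 -0.02676637 -0.96317289]
```

View pics/w1.png

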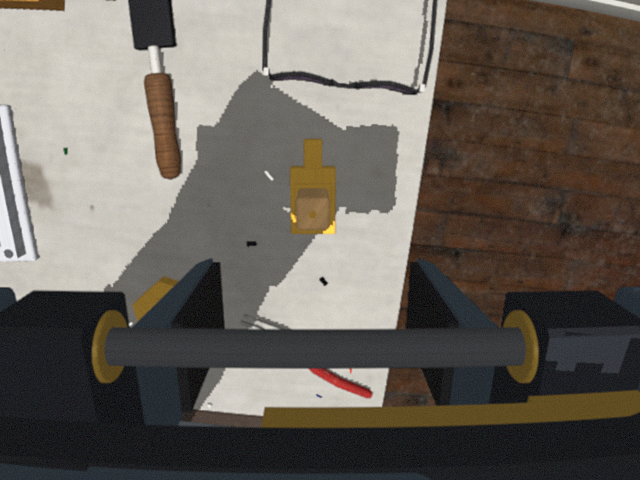

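The wrist view shows the keyed die's handle top at (312,215), the foot corners at about (291,167), (336,167) and (335,234), and the tab end at (304..321,139).

Run:
```python
from plant import bot
from h import *
c=np.load("w1.npy",allow_pickle=True).item()
import cv2
im=c["pixels"]
L=np.array([(30,20,14),(30,-20,14),(-30,20,14),(-30,-20,14),(54,8,14),(54,-8,14),(13,13,64),(13,-13,64)])/1e3
P=np.array([(291,167),(336,167),(290,233),(335,234),(304,139),(321,139),(297,189),(328,189)],float)
np.set_printoptions(precision=4,suppress=True)
x,r=fit([(c,L,P)],[.6,-.265,5]);print(x);print(r.T.round(1))
print("sc/side pose proj");a=np.radians(5.7)
R=np.array([[np.cos(a),-np.sin(a),0],[np.sin(a),np.cos(a),0],[0,0,1]])
print(proj(c,L@R.T+[.6016,-.2651,0]).round(0).tolist())
plan(bot,[x[0],x[1],.031],x[2])
```

```text
[ 0.6031 -0.265   5.2165]
[[-1.3  0.2  0.2 -0.2 -0.3  1.5 -1.6  1.7]
 [-0.7 -0.4  0.4 -0.3 -0.9 -0.8  7.5  7.8]]
sc/side pose proj
[[289.0, 168.0], [336.0, 168.0], [290.0, 235.0], [335.0, 235.0], [303.0, 140.0], [322.0, 140.0], [295.0, 199.0], [329.0, 199.0]]
t 1.5 pos [ 0.5994 -0.2677  0.201 ] yaw 5.73 d [ 0.099 -0.058  4.249] w [-0.001  0.003  0.103] F [ 0.5  0.1 -0. ] width 0.07980511330491862 ff 0.0
```

```bash
python3 -m pendant '[{"dx":0.07,"dy":-0.05,"dz":0.7,"wx":0,"wy":0,"wz":0.1},{"dx":0.07,"dy":-0.05,"dz":1.6,"wx":0,"wy":0,"wz":0.1},{"dx":0.07,"dy":-0.05,"dz":2.5,"wx":0,"wy":0,"wz":0.1},{"dx":0.07,"dy":-0.05,"dz":3.4,"wx":0,"wy":0,"wz":0.1},{"dx":0.07,"dy":-0.05,"dz":4.0,"wx":0,"wy":0,"wz":0.1}]' && python3 -m pendant '[{"dx":0,"dy":0,"dz":0.25,"wx":0,"wy":0,"wz":0},{"dx":0,"dy":0,"dz":0.25,"wx":0,"wy":0,"wz":0}]'
python3 - <<'E'
from plant import bot
from h import *
import cv2
plan(bot,[.602,-.265,.031],5.2)
c=bot.camera("side");cv2.imwrite("pics/s1.png",cv2.resize(c["pixels"][220:360,280:440,::-1],(640,560),interpolation=2))
E
```

```text
time_s: 1.92
position: [0.6, -0.2662, 0.0379]
ee_rot: [[0.996, 0.091, -0.002], [0.091, -0.996, 0.001], [-0.002, -0.001, -1.0]]
ft_force: [-0.3, -1.0, -1.1]
width: 0.0797
finger_force: 0.0
time_s: 2.08
position: [0.6002, -0.266, 0.0289]
ee_rot: [[0.996, 0.09, -0.003], [0.09, -0.996, 0.002], [-0.003, -0.002, -1.0]]
ft_force: [0.0, -0.8, 0.1]
width: 0.0799
finger_force: 0.0
t 2.0833 pos [ 0.6002 -0.266   0.0289] yaw 5.14 d [ 0.048 -0.02  -0.052] w [-0.022  0.037 -0.012] F [ 0.  -0.8  0.1] width 0.07992612423449624 ff 0.0
```

View pics/s1.png

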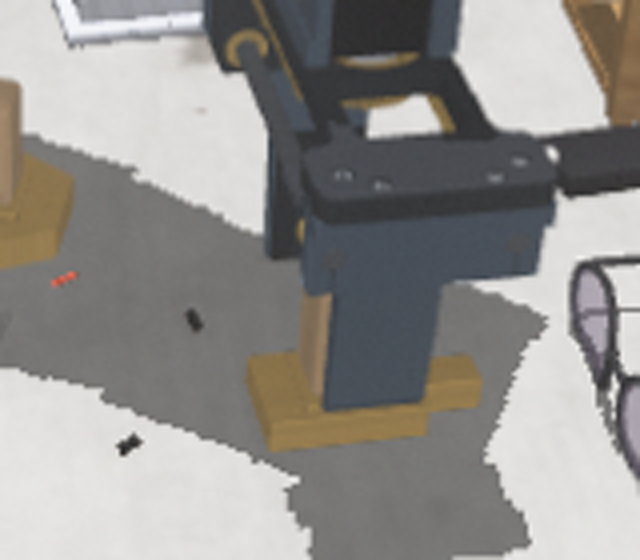

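The jaws straddle the handle at about (340,340) in the crop, with the fingertips just above the foot. I'll close now.

```bash
python3 -m pendant '[{"dx":0.04,"dy":0,"dz":-0.05,"wx":0,"wy":0,"wz":0},{"dx":0.04,"dy":0,"dz":-0.05,"wx":0,"wy":0,"wz":0},{"dx":0.04,"dy":0,"dz":-0.05,"wx":0,"wy":0,"wz":0},{"dx":0.04,"dy":0,"dz":-0.05,"wx":0,"wy":0,"wz":0},{"dx":0.04,"dy":0,"dz":-0.05,"wx":0,"wy":0,"wz":0}]' 20 40 && python3 -m pendant '[{"dx":0,"dy":0,"dz":0,"wx":0,"wy":0,"wz":0},{"dx":0,"dy":0,"dz":0,"wx":0,"wy":0,"wz":0},{"dx":0,"dy":0,"dz":0,"wx":0,"wy":0,"wz":0},{"dx":0,"dy":0,"dz":0,"wx":0,"wy":0,"wz":0},{"dx":0,"dy":0,"dz":0,"wx":0,"wy":0,"wz":0}]'
```

```text
time_s: 2.55
position: [0.6038, -0.2659, 0.0339]
ee_rot: [[0.996, 0.089, 0.001], [0.089, -0.996, -0.0], [0.001, 0.001, -1.0]]
ft_force: [-0.5, -0.7, 0.9]
width: 0.0495
finger_force: 0.0
time_s: 2.97
position: [0.6034, -0.2657, 0.0331]
ee_rot: [[0.996, 0.089, -0.0], [0.089, -0.996, 0.0], [-0.0, -0.0, -1.0]]
ft_force: [-0.0, -0.0, 1.3]
width: 0.026
finger_force: 39.9
```

```bash
python3 -m pendant '[{"dx":0,"dy":0,"dz":-0.3,"wx":0,"wy":0,"wz":0},{"dx":0,"dy":0,"dz":-0.9,"wx":0,"wy":0,"wz":0},{"dx":0,"dy":0,"dz":-1.6,"wx":0,"wy":0,"wz":0},{"dx":0,"dy":0,"dz":-2.2,"wx":0,"wy":0,"wz":0},{"dx":0,"dy":0,"dz":-2.5,"wx":0,"wy":0,"wz":0}]' 
python3 -c "
from plant import bot
from h import *
plan(bot,[.572,0.030,.134],7)"
```

```text
time_s: 3.38
position: [0.6046, -0.2663, 0.1367]
ee_rot: [[0.996, 0.089, 0.003], [0.089, -0.996, -0.001], [0.003, 0.002, -1.0]]
ft_force: [1.1, -0.0, -2.2]
width: 0.0256
finger_force: 39.9
t 3.3833 pos [ 0.6046 -0.2663  0.1367] yaw 5.11 d [-0.152 -7.451  0.055] w [ 0.02  -0.031 -0.379] F [ 1.1 -0.  -2.2] width 0.025583177258787806 ff 39.89489257335663
```

```bash
python3 -m pendant '[{"dx":0,"dy":-0.4,"dz":0,"wx":0,"wy":0,"wz":0},{"dx":0,"dy":-1.2,"dz":0,"wx":0,"wy":0,"wz":0},{"dx":0,"dy":-2.1,"dz":0,"wx":0,"wy":0,"wz":0},{"dx":0,"dy":-3.0,"dz":0,"wx":0,"wy":0,"wz":0},{"dx":-0.1,"dy":-3.9,"dz":0,"wx":0,"wy":0,"wz":0}]' && python3 -m pendant '[{"dx":0,"dy":-0.8,"dz":0,"wx":0,"wy":0,"wz":-0.4},{"dx":0,"dy":-1.5,"dz":0,"wx":0,"wy":0,"wz":-0.4},{"dx":0,"dy":-2.0,"dz":0,"wx":0,"wy":0,"wz":-0.4},{"dx":0,"dy":-2.0,"dz":0,"wx":0,"wy":0,"wz":-0.4},{"dx":0,"dy":-2.0,"dz":0,"wx":0,"wy":0,"wz":-0.4}]'
python3 - <<'E'
from plant import bot
from h import *
import cv2
plan(bot,[.572,0.06,.134],7)
c=bot.camera("wrist");cv2.imwrite("pics/w2.png",c["pixels"][:,:,::-1]);np.save("w2.npy",c,allow_pickle=True)
E
```

```text
time_s: 3.8
position: [0.5849, -0.1089, 0.1324]
ee_rot: [[0.996, 0.089, -0.001], [0.089, -0.996, 0.0], [-0.001, -0.0, -1.0]]
ft_force: [0.0, 0.3, -2.7]
width: 0.0256
finger_force: 39.9
time_s: 4.22
position: [0.5777, -0.0299, 0.1325]
ee_rot: [[0.992, 0.126, -0.001], [0.126, -0.992, 0.0], [-0.001, -0.0, -1.0]]
ft_force: [0.1, 0.2, -3.4]
width: 0.0261
finger_force: 39.9
t 4.2167 pos [ 0.5777 -0.0299  0.1325] yaw 7.21 d [ 0.141 -2.246 -0.037] w [-0.003  0.014  0.043] F [ 0.1  0.2 -3.4] width 0.026062500600581375 ff 39.894205927848816
```

View pics/w2.png

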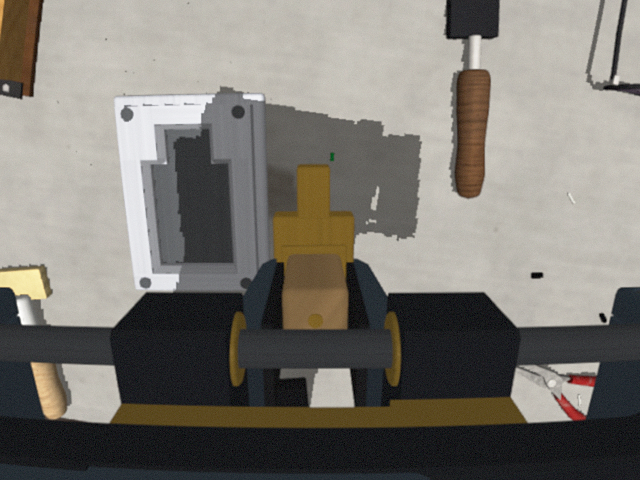

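The base lies at (115-265, 95-290) with the notch up at (155-212,125) and the die in the jaws at (313,240). I'll zoom in for its corners.

Run:
```python
import cv2
i=cv2.imread("pics/w2.png")[85:300,105:375]
i=cv2.LUT(i,__import__("numpy").array([min(255,int(255*(k/255)**.6)) for k in range(256)],"uint8"))
cv2.imwrite("pics/w2c.png",cv2.resize(i,None,fx=2.7,fy=2.7,interpolation=cv2.INTER_CUBIC))
```

```text
(no output)
```

View pics/w2c.png

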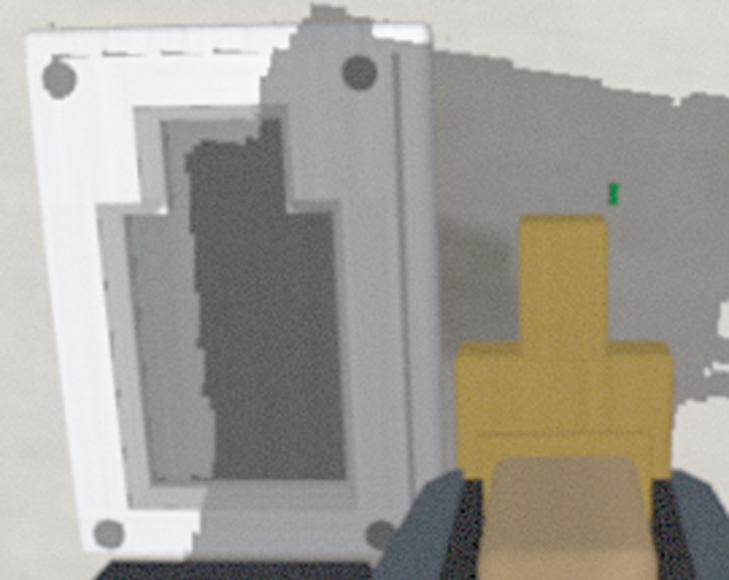

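Run:
```python
from plant import bot
from h import *
c=np.load("w2.npy",allow_pickle=True).item()
np.set_printoptions(precision=4,suppress=True)
px=lambda p:np.array(p,float)/2.7+[105,85]
L=np.array([(66,20,22),(66,-20,22),(42,32,22),(42,-32,22),(-42,32,22),(-42,-32,22),(62,16,8),(62,-16,8),(38,28,8),(38,-28,8),(-38,28,8),(-38,-28,8)])/1e3
P=px([(136,105),(288,105),(98,205),(340,203),(129,508),(357,508),(162,120),(283,119),(126,214),(333,212),(152,480),(347,480)])
b,r=fit([(c,L,P)],[.572,.06,7]);print("base",b);print(r.T.round(1))
D=np.array([(30,20,14),(30,-20,14),(54,8,14),(54,-8,14)])/1e3+[0,0,.099]
d,r=fit([(c,D,px([(457,355),(670,355),(521,222),(606,222)]))],[.578,-.03,7]);print("die",d);print(r.T.round(1))
s=bot.observe();print(s["position"])
g=np.array(s["position"])[:2]+b[:2]-d[:2]
plan(bot,[*g,s["position"][2]],7.2+b[2]-d[2])
```

```text
base [0.5716 0.0593 7.258 ]
[[-2.3 -0.3 -2.1 -0.3 -1.6 -0.7  1.1  0.8  0.9  0.7  0.9  0.7]
 [ 0.6 -0.3 -0.7 -0.9  1.1  1.6  0.2 -0.1 -0.6 -0.6  0.1  0.4]]
die [ 0.5763 -0.0297  7.2513]
[[-1.7  1.7 -1.2  1.2]
 [ 0.1  0.1 -0.1 -0.1]]
[ 0.578  -0.0307  0.1327]
t 4.2667 pos [ 0.578  -0.0307  0.1327] yaw 7.16 d [ 0.161 -2.222  0.   ] w [-0.001  0.01  -0.01 ] F [ 0.2 -0.4 -3.4] width 0.02540614536723462 ff 39.894161224365234
```

```bash
python3 -m pendant '[{"dx":0.1,"dy":-0.6,"dz":0,"wx":0,"wy":0,"wz":0},{"dx":0.16,"dy":-1.4,"dz":0,"wx":0,"wy":0,"wz":0},{"dx":0.16,"dy":-2.0,"dz":0,"wx":0,"wy":0,"wz":0},{"dx":0.16,"dy":-2.22,"dz":0,"wx":0,"wy":0,"wz":0},{"dx":0.16,"dy":-2.22,"dz":0,"wx":0,"wy":0,"wz":0}]' && python3 -m pendant '[{"dx":0,"dy":0,"dz":0.4,"wx":0,"wy":0,"wz":0},{"dx":0,"dy":0,"dz":0.9,"wx":0,"wy":0,"wz":0},{"dx":0,"dy":0,"dz":1.3,"wx":0,"wy":0,"wz":0},{"dx":0,"dy":0,"dz":1.5,"wx":0,"wy":0,"wz":0},{"dx":0,"dy":0,"dz":1.5,"wx":0,"wy":0,"wz":0}]'
python3 - <<'E'
from plant import bot
from h import *
import cv2
plan(bot,[.5733,.0583,.0425],7.2)
c=bot.camera("wrist");d=bot.camera("side");f=lambda i:cv2.resize(i[:,:,::-1],(400,400),interpolation=2)
cv2.imwrite("pics/w3.png",np.hstack([f(c["pixels"][100:320,210:430]),f(d["pixels"][140:260,270:390])]))
E
```

```text
time_s: 4.68
position: [0.5736, 0.0586, 0.1328]
ee_rot: [[0.992, 0.125, -0.001], [0.125, -0.992, 0.0], [-0.001, -0.0, -1.0]]
ft_force: [0.1, -1.2, -3.3]
width: 0.0257
finger_force: 39.9
time_s: 5.1
position: [0.5728, 0.0566, 0.0714]
ee_rot: [[0.992, 0.123, -0.003], [0.123, -0.992, -0.0], [-0.003, -0.0, -1.0]]
ft_force: [-0.3, -0.2, -3.5]
width: 0.0254
finger_force: 39.9
t 5.1 pos [0.5728 0.0566 0.0714] yaw 7.04 d [ 0.019 -0.041  0.722] w [-0.001  0.034 -0.032] F [-0.3 -0.2 -3.5] width 0.025391697598289794 ff 39.91019546985626
```

View pics/w3.png

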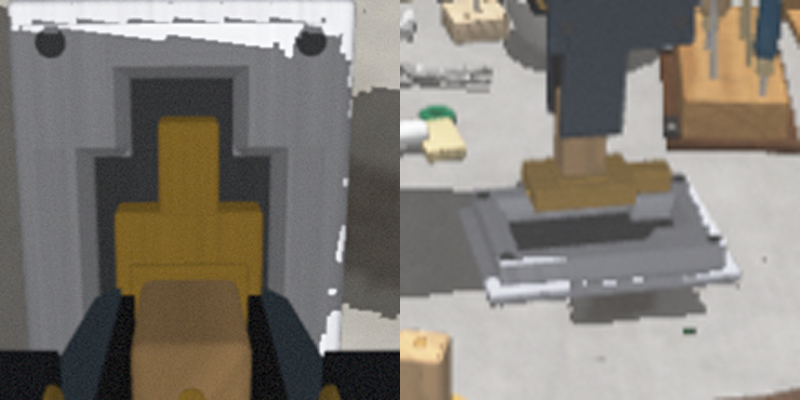

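The die is centred over the pocket: the tab (158-218) sits inside the notch (130-235). I'll lower it in.

```bash
python3 -m pendant '[{"dx":0.02,"dy":-0.04,"dz":0.15,"wx":0,"wy":0,"wz":0},{"dx":0.02,"dy":-0.04,"dz":0.35,"wx":0,"wy":0,"wz":0},{"dx":0.02,"dy":-0.04,"dz":0.5,"wx":0,"wy":0,"wz":0},{"dx":0.02,"dy":-0.04,"dz":0.6,"wx":0,"wy":0,"wz":0},{"dx":0.02,"dy":-0.04,"dz":0.65,"wx":0,"wy":0,"wz":0}]' && python3 -m pendant '[{"dx":0,"dy":0,"dz":0.02,"wx":0,"wy":0,"wz":0},{"dx":0,"dy":0,"dz":0.04,"wx":0,"wy":0,"wz":0},{"dx":0,"dy":0,"dz":0.04,"wx":0,"wy":0,"wz":0}]'
```

```text
time_s: 5.62
position: [0.5741, 0.0596, 0.0463]
ee_rot: [[0.992, 0.124, -0.001], [0.124, -0.992, -0.0], [-0.001, -0.0, -1.0]]
ft_force: [-0.3, -0.2, -3.1]
width: 0.0257
finger_force: 39.9
time_s: 5.87
position: [0.5746, 0.0596, 0.0456]
ee_rot: [[0.992, 0.124, 0.0], [0.124, -0.992, 0.0], [0.0, -0.0, -1.0]]
ft_force: [-0.9, -0.2, -3.5]
width: 0.0259
finger_force: 39.9
```

Still no contact, so I'll go down in 1 mm steps until it touches.

```bash
python3 -m pendant '[{"dx":0,"dy":0,"dz":0.02,"wx":0,"wy":0,"wz":0},{"dx":0,"dy":0,"dz":0.04,"wx":0,"wy":0,"wz":0},{"dx":0,"dy":0,"dz":0.05,"wx":0,"wy":0,"wz":0},{"dx":0,"dy":0,"dz":0.05,"wx":0,"wy":0,"wz":0}]'; python3 -m pendant '[{"dx":0,"dy":0,"dz":0.025,"wx":0,"wy":0,"wz":0},{"dx":0,"dy":0,"dz":0.025,"wx":0,"wy":0,"wz":0},{"dx":0,"dy":0,"dz":0.025,"wx":0,"wy":0,"wz":0}]'
```

```text
time_s: 6.2
position: [0.5745, 0.0595, 0.0435]
ee_rot: [[0.992, 0.124, 0.0], [0.124, -0.992, 0.0], [0.0, -0.0, -1.0]]
ft_force: [-0.9, -0.8, -4.0]
width: 0.026
finger_force: 39.9
time_s: 6.45
position: [0.5745, 0.0595, 0.0425]
ee_rot: [[0.992, 0.124, -0.0], [0.124, -0.992, -0.0], [-0.0, 0.0, -1.0]]
ft_force: [-0.4, 0.1, -3.2]
width: 0.0259
finger_force: 39.9
```

```bash
python3 -m pendant '[{"dx":0,"dy":0,"dz":0.025,"wx":0,"wy":0,"wz":0},{"dx":0,"dy":0,"dz":0.025,"wx":0,"wy":0,"wz":0},{"dx":0,"dy":0,"dz":0.025,"wx":0,"wy":0,"wz":0}]'|grep -E "posi|ft_"; python3 -m pendant '[{"dx":0,"dy":0,"dz":0.025,"wx":0,"wy":0,"wz":0},{"dx":0,"dy":0,"dz":0.025,"wx":0,"wy":0,"wz":0},{"dx":0,"dy":0,"dz":0.025,"wx":0,"wy":0,"wz":0}]'|grep -E "posi|ft_"
```

```text
position: [0.5744, 0.0596, 0.0415]
ft_force: [-0.4, -0.2, -3.4]
position: [0.5747, 0.0597, 0.041]
ft_force: [-3.5, 0.8, 5.8]
```

Contact came at TCP z 41 mm, where the floor was predicted. I'll release slowly and withdraw.

```bash
python3 -m pendant '[{"dx":0,"dy":0,"dz":-0.01,"wx":0,"wy":0,"wz":0},{"dx":0,"dy":0,"dz":-0.01,"wx":0,"wy":0,"wz":0},{"dx":0,"dy":0,"dz":-0.01,"wx":0,"wy":0,"wz":0},{"dx":0,"dy":0,"dz":-0.01,"wx":0,"wy":0,"wz":0},{"dx":0,"dy":0,"dz":-0.01,"wx":0,"wy":0,"wz":0}]' 60 && python3 -m pendant '[{"dx":0,"dy":0,"dz":-0.2,"wx":0,"wy":0,"wz":0},{"dx":0,"dy":0,"dz":-0.7,"wx":0,"wy":0,"wz":0},{"dx":0,"dy":0,"dz":-1.4,"wx":0,"wy":0,"wz":0},{"dx":0,"dy":0,"dz":-2.2,"wx":0,"wy":0,"wz":0},{"dx":0,"dy":0,"dz":-3.0,"wx":0,"wy":0,"wz":0}]'
python3 - <<'E'
from plant import bot
from h import *
import cv2
c=bot.camera("wrist");d=bot.camera("side");f=lambda i:cv2.resize(i[:,:,::-1],(400,400),interpolation=2)
cv2.imwrite("pics/w4.png",np.hstack([f(c["pixels"][70:290,210:430]),f(d["pixels"][140:260,270:390])]))
E
```

```text
time_s: 7.37
position: [0.5745, 0.0595, 0.0409]
ee_rot: [[0.992, 0.124, 0.0], [0.124, -0.992, -0.0], [0.0, 0.0, -1.0]]
ft_force: [-1.0, 1.5, 0.8]
width: 0.0559
finger_force: 0.0
time_s: 7.78
position: [0.5741, 0.0595, 0.1626]
ee_rot: [[0.992, 0.124, -0.001], [0.124, -0.992, -0.0], [-0.001, -0.0, -1.0]]
ft_force: [0.6, 0.3, -0.1]
width: 0.0602
finger_force: 0.0
```

View pics/w4.png

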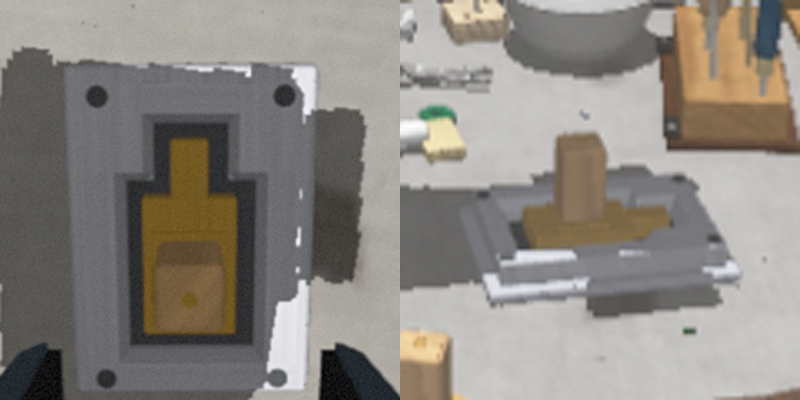

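The die stands upright in the pocket with clearance all round, the tab is in the notch, and the gripper is clear.

```bash
python3 -m pendant '[{"dx":0,"dy":0,"dz":-0.3,"wx":0,"wy":0,"wz":0},{"dx":0,"dy":0,"dz":-0.3,"wx":0,"wy":0,"wz":0},{"dx":0,"dy":0,"dz":-0.3,"wx":0,"wy":0,"wz":0}]' >/dev/null; python3 -c "
from plant import bot
print(bot.sign_off())"
```

```text
the job is handed in; nothing more can be done
None
```

The keyed die is seated upright on the pocket floor with its tab in the notch, confirmed by camera after release. The six-sided die was left where it stood, and the job was handed in at about 8 s of the 48 s allowed.

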